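Slide a loaded jar tray across the gap onto the stirrer

TASK

Slide the tray with its two jars from the wooden riser across the gap onto the stirrer's metal deck until it is fully home, press it lightly against the buffers of the stop bar for a moment to be sure that it touches, then let go of it. Slide it slowly and flat all the way: it is nose-heavy, so hold its tail down gently while the nose crosses the gap, let neither end sag into the gap, and do not lift the tray. Leave the jars in their bay and the things around alone.

Things in the scene. Friction and masses are not known exactly. Their poses are not given: they have to be found in the camera images.
- riser: Fixed pale wooden riser, 200 (x) x 320 (y) x 60 mm high; deck at 60 mm. Origin: centre of its underside, on the table. The tray is to travel along the riser's -y axis, towards the stirrer. Two aluminium side rails, 10 mm high, 168 mm apart inside, run along the deck.
- stirrer: Fixed blue stirrer with metal deck, 240 (x) x 320 (y) x 60 mm high; deck at 60 mm, level and in line with the riser (same axes). Origin: centre of its underside. Its near edge (y +160 mm) faces the riser's far edge (riser's y -160 mm) across an open gap of 105 to 125 mm. Rails 10 mm high, 168 mm apart inside, splayed at the entry.
- stop: Fixed rigid steel stop bar across the stirrer's deck, 150 mm wide, 22 high, 12 thick. Origin: middle of the lower edge of its face to the riser (+y), at deck height. Two rubber-tipped buffer screws, 50 mm each side of its middle and 13 mm up, stand out of that face equally, by 4 to 22 mm; how far is not measured: feel for it. The tray's nose meets them; they do not give under 18 N.
- tray: Loose shallow aluminium tray, 160 (x) x 260 (y) mm, walls 24 mm high, 4 mm sheet, 0.30 kg, sliding on its flat floor. Origin: centre of its underside. Nose at its -y, tail at its +y. The jars stand in the front bay, from 47 to 126 mm ahead of the centre, closed behind by an 18 mm high ridge. A cross divider, 6 mm thick, its top 30 mm above the underside, stands 75 mm behind the centre.
- tray_nose (a point): Middle of the tray's front face (nose tip), 130 mm ahead of its centre, 12 mm up. The last 10 mm of underside curve up 4 mm. Loaded, the tray balances 65 to 90 mm behind this point, so it tips nose-down before reaching the stirrer unless 2 to 8 N press on the tail bay; with the nose on the stirrer it lies flat by itself.
- tray_tail (a point): Lower rear edge of the tray, 130 mm behind its centre, at underside height. Pressing on the tail once it has left the riser would tip the tray tail-down.
- tail_bay (a point): Centre of the floor of the empty tail bay, 102 mm behind the tray's centre, 4 mm above its underside. The bay lies between the divider and the rear wall (24 mm high): 48 mm long, 152 mm wide. A closed hand fits in it to press on its floor and push forward against the divider.
- jar_a: Loose closed glass jar with steel lid, 66 mm across, 90 mm high, in the tray's front bay, 0.18 to 0.32 kg. Origin: centre of its underside.
- jar_b: The same kind of jar beside it in the front bay.
- spool: Bystander: steel solder spool, 56 mm across, 46 mm high, standing on the table beyond the gap. Origin: centre of its underside.
- tub: Bystander: open clear plastic tub, 80 x 100 x 50 mm, on the table beyond the riser. Origin: centre of its underside.
- flask: Bystander: red plastic bottle, 56 mm across, 140 mm high, on the table beyond the stirrer. Origin: centre of its underside.
There are look-alikes about, which are no part of the job. What is shaped like the jar_b but green or turquoise is not meant.

How it is judged:
On the way, in this order (a step that is already met when the one before it is completed fails the run):
1. the nose has crossed the gap and lies on the stirrer's deck, tray flat (y of tray_nose in the frame of stirrer below 0.15 m and angle between tray's own z axis and vertical below 0.025 rad), for 0.1 s.
2. the nose is pressed lightly against the stop's buffers (2 N or more) (contact force between tray and stop above 2 N and angle between tray's own z axis and vertical below 0.025 rad), for 0.2 s.
At the end, for the whole second after the job is handed in: The tray lies flat on the stirrer's deck, at rest and released, wholly on it, its nose at most 25 mm from the stop bar's face (the buffers stand out up to 22 mm) and square to it (0.03 rad); both jars stand upright in the front bay; the spool, tub and flask are within 30 mm of where they were (y of tray_nose in the frame of stop below 0.025 m and y of tray_tail in the frame of stirrer below 0.158 m and angle between the y axis of tray and the y axis of stop, either way round below 0.03 rad and angle between tray's own z axis and vertical below 0.015 rad and height (world z) of tray between 0.057 and 0.062 m and linear speed of tray below 0.01 m/s and angle between each of jar_a, jar_b's own z axis and vertical below 0.1 rad and y of each of jar_a, jar_b in the frame of tray below -0.06 m and z of each of jar_a, jar_b in the frame of tray below 0.01 m and distance of each of spool, tub, flask from where it was at the start of the episode below 0.03 m); the robot touches nothing.
It fails at once if the tray tips by more than 0.035 rad (an end sags into the gap) or is lifted more than 10 mm off the decks (angle between tray's own z axis and vertical above 0.035 rad or height (world z) of tray above 0.07 m).
It fails at once if the tray is shoved faster than 0.2 m/s (linear speed of tray above 0.2 m/s).
It fails at once if the tray bears on the riser with more than 40 N (its own weight with the jars is about 8 N): pressed too hard (contact force between tray and riser above 40 N).
It fails at once if the tray hits or presses the stop bar or its buffers with more than 18 N (contact force between tray and stop above 18 N).
It fails at once if a jar tips or is lifted out of the tray, or a bystander is moved more than 30 mm or knocked over (angle between any of jar_a, jar_b's own z axis and vertical above 0.25 rad or z of any of jar_a, jar_b in the frame of tray above 0.02 m or distance of any of spool, tub, flask from where it was at the start of the episode above 0.03 m or angle between any of spool, tub, flask's own z axis and vertical above 0.3 rad).
It also fails if it takes over 70 s, if anything falls off the work surface, if the arm or the gripper's body presses on something with over 40 N, if the wrist force passes 120 N, or if a joint passes its speed limit or range.

ROBOT

A 7-joint arm with a two-finger parallel gripper is mounted at the origin on the work surface. World frame = base frame: x ahead of the robot, y to its left, z up, the work surface at z = 0. Lengths are in m, angles in rad, forces in N, time in s.
With the tool pointing down it reaches from about 0.425 to 0.925 m from the base axis. Payload 6.8 kg.
Tool frame: the origin (TCP) lies at the very end of the fingers, on their centre line; the grasp point (between the pads) lies bot.grip_point_offset behind it (bot.grip_point_offset is the distance from the TCP to the grasp point, in m); z points along the fingers, y is the line along which they close (so a half turn about z gives the same grasp; the last joint's range is limited). The gripper opens to 85 mm and grips with 20 to 120 N. Pads are 22 mm wide; open, the fingers measure 114 mm over their backs; the gripper's body (76 mm by 85 mm) begins 54 mm behind the grasp point. The pads swing forward as they close: fully open they stand 13 mm farther back than shut.
Start: joints at [-1.427, 0.477, 0.022, 1.555, -0.011, 1.109, -0.083], TCP at [0.168, 0.654, 0.231] pointing down, gripper open.
Joint ranges: [-2.96, 2.96], [-0.34, 2.1], [-1.41, 1.46], [0.24, 2.44], [-1.37, 4.51], [0.17, 1.92], [-2.96, 2.96]. Speed limits (rad/s): [2.39, 2.39, 3.14, 3.14, 3.14, 3.14, 3.14].

INTERFACE

Orientations are given as a unit quaternion [w, x, y, z].
In Python, from station import bot, imaging gives the robot as it stands. The module is installed in compiled form; this text tells all that it offers.
- The arm moves only by the tool carry_out, never from a script. Its argument "targets" is one flat list of numbers, 5 for each row, row after row: the closure in counts, from 0 (fully open) to 255 (shut), then the shift along the world's x, y, z in mm, then the turn about the world's z in degrees. A call has 1 to 20 rows; each row shifts and turns the commanded pose from where the row before left it; what a row does not reach is not made up. A row lasts 1/10 s, in which the tool goes at most 50 mm and 8.59 degrees, less where a joint would pass 70% of its speed; a pose out of reach is approached as far as the arm can. A call is refused whole if a number of a shift passes 50 or a number of a turn 8.59, either way. A call with a gripper value outside its range is refused whole. The fingers move at their own pace and stop on an object; "newtons" is the grip in N (left out, the last holds). Time passes only in rows, so rows that do not move let the fingers close. It gives the time, the measured TCP pose, the force, the opening and the grip force at its end, in the units of the state.
- bot.get_obs(): the state, without advancing time (a new reading comes with each control period).
- imaging.read_camera(name): name is "side" or "top" or "wrist"; returns a dict with "frame" (384x512x3 uint8, red, green, blue), "fov_y" (degrees; the focal length in pixels is half the picture's height over the tangent of half this angle, whatever the lens; pixels are square), "cx", "cy" (the principal point, pixels), "k1" (the pictures are not rectified: a ray, as slopes to the right and down, at radius r is drawn at 1 + k1 r^2 times it, then the intrinsics apply), "pose" (4x4, takes a point from camera to world coordinates); the wrist camera has in their place "tool_from_camera" (4x4, takes a point from camera to tool coordinates, whose origin is the TCP and whose axes are the flange's). Camera axes: x right, y up, looking along -z (the intrinsics and any distortion apply to the point x, -y, -z); pixel columns grow to the right and rows downward; lengths in m; the calibration is good to about 2 mm. A picture is of the moment at which its call begins: read the wrist's pose just before it. There is no depth.
- bot.hand_in(): hands the job in; it is judged then, once.
The state is a dict: "t": time; "q": joint angles; "joint_vel": joint speeds; "joint_torque": joint torques, N m; "eef_pos": TCP position; "tool_rot": TCP orientation; "contact_force": force on the tool from outside, world axes, zero at the start; "torque": the same for the moment, N m; "gripper_width": opening from 0.0 (shut) to 1.0 (fully open); "grasp_force": force on a finger pad.
Only numpy, scipy, OpenCV 4.12 (cv2) and the standard library are available. Lean on these libraries where they do the work, as an engineer would, in place of code of your own. Each camera call takes 0.05 s, during which the arm holds its last target. There are 200 camera calls.

## Working session

There is one attempt and no reset: what is moved stays moved. The work goes in short steps, Python scripts to look and compute and a tool call to move; the robot and the scene stay as the last step left them, time stands still between calls to the robot, and variables do not carry over. Pictures are saved under pics/ and viewed, at most 10 in all, crops included, and the job is handed in when it is done.

Besides the shell and the picture viewer there is one more tool, called after "Request:" by a JSON object that holds its "method" and its "body". carry_out: Moves the arm, as the interface text tells. Its arguments: {"type":"object","properties":{"targets":{"type":"array","items":{"type":"number"}},"newtons":{"type":"number"}},"required":["targets"]}

```bash
mkdir -p pics; cat > h.py <<'E'
import numpy as np, cv2, pickle
from station import bot, imaging
def grab(n):
    o=bot.get_obs(); d=imaging.read_camera(n); d['obs']=o
    pickle.dump(d,open(f'{n}.pkl','wb')); return d
def load(n): return pickle.load(open(f'{n}.pkl','rb'))
def ray_plane(d,px,z,pose=None):
    px=np.array(px,float).reshape(-1,2); f=d['frame'].shape[0]/2/np.tan(np.radians(d['fov_y'])/2)
    K=np.array([[f,0,d['cx']],[0,f,d['cy']],[0,0,1]])
    u=cv2.undistortPoints(px.reshape(-1,1,2),K,np.array([d['k1'],0,0,0,0.]),None)[:,0]
    T=d['pose'] if pose is None else pose
    r=np.c_[u[:,0],-u[:,1],-np.ones(len(u))]@T[:3,:3].T
    c=T[:3,3]; return c+r*((z-c[2])/r[:,2])[:,None]
E
python3 - <<'E'
from h import *
print(bot.get_obs(), bot.grip_point_offset)
for n in ('top','side'):
    d=grab(n); print(n,d['fov_y'],d['cx'],d['cy'],d['k1'],d['pose'].round(3).tolist())
    cv2.imwrite(f'pics/{n}0.png',cv2.resize(d['frame'][:,:,::-1],(768,576),interpolation=cv2.INTER_CUBIC))
E
```

```text
{'t': 0.0, 'q': array([-1.42710196,  0.47778991,  0.02235837,  1.5564324 , -0.01148567,
        1.10928104, -0.08311803]), 'joint_vel': array([-1.17566998e-03,  2.02280815e-04, -2.04297304e-04,  1.12363737e-03,
        1.56298651e-05, -2.35555627e-03, -3.45850839e-04]), 'joint_torque': array([-7.90620452e-04, -5.96460450e+01,  1.60742920e+00, -2.81185806e+01,
        1.23997981e-02,  9.38919053e-03, -1.04335842e-05]), 'eef_pos': array([0.16805598, 0.65315095, 0.23034095]), 'tool_rot': array([-3.54869930e-05,  1.25567992e-01,  9.92084616e-01, -8.90409765e-04]), 'contact_force': array([-0.17266591, -0.46916114, -0.13672553]), 'torque': array([-0.03256768, -0.04573754, -0.03609094]), 'grasp_force': 0.0, 'gripper_width': 1.0012714281698893} 0.0187
top 52.958717739739676 256.75165975533633 186.7086833362544 -0.04504400750240882 [[-0.022, 0.984, -0.178, 0.376], [-0.999, -0.027, -0.024, 0.021], [-0.029, 0.177, 0.984, 1.016], [0.0, 0.0, 0.0, 1.0]]
side 52.64912613216646 257.82419394169443 188.58987335634743 0.004772510365716411 [[0.99, 0.1, -0.1, 0.453], [-0.141, 0.774, -0.618, -0.616], [0.015, 0.625, 0.78, 0.863], [0.0, 0.0, 0.0, 1.0]]
```

View pics/top0.png

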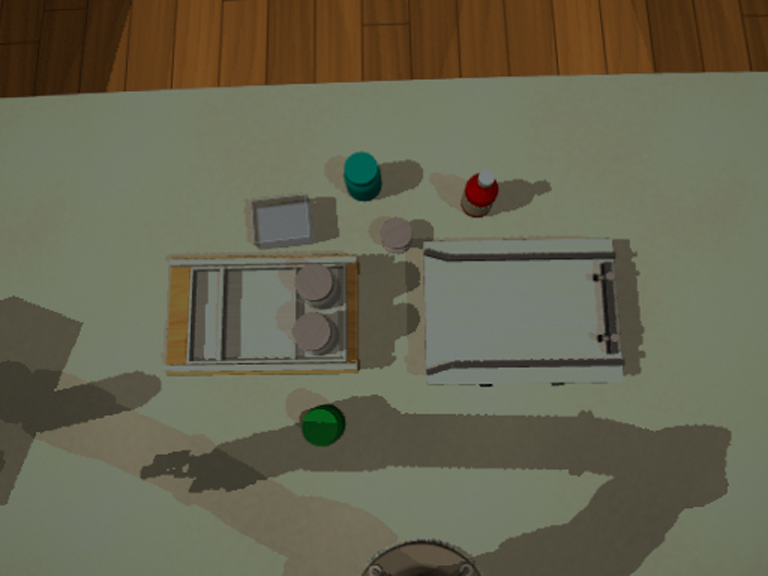

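View pics/side0.png

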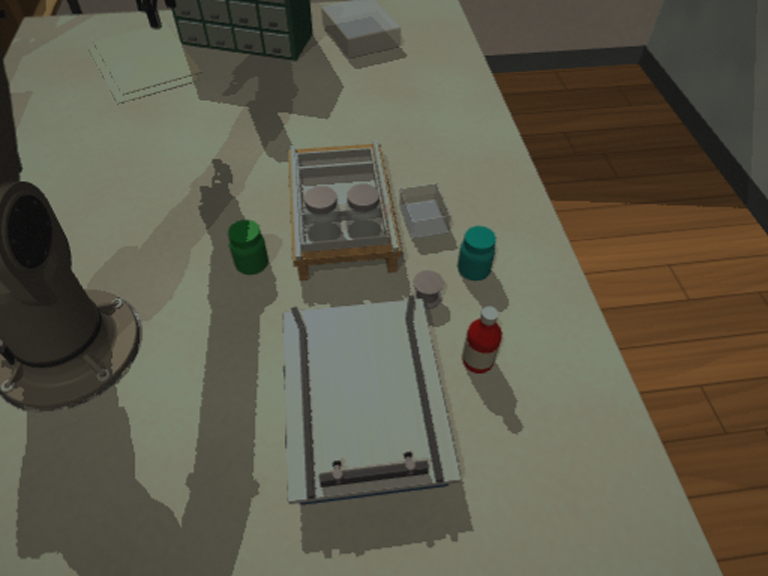

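The top view shows the tray on the riser with its tail at the left, rear wall at column ~191, divider at ~220 and nose at ~347. The stirrer is at columns 425–622, with the stop bar at ~607. Next I'll enlarge both areas.

```bash
python3 - <<'E'
from h import *
d=load('top'); f=d['frame'][:,:,::-1]
a=cv2.resize(f[164:256,105:245],None,fx=5,fy=5,interpolation=cv2.INTER_CUBIC)
b=cv2.resize(f[154:262,275:425],None,fx=5,fy=5,interpolation=cv2.INTER_CUBIC)
cv2.imwrite('pics/a.png',a); cv2.imwrite('pics/b.png',b)
E
```

```text
(no output)
```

View pics/a.png

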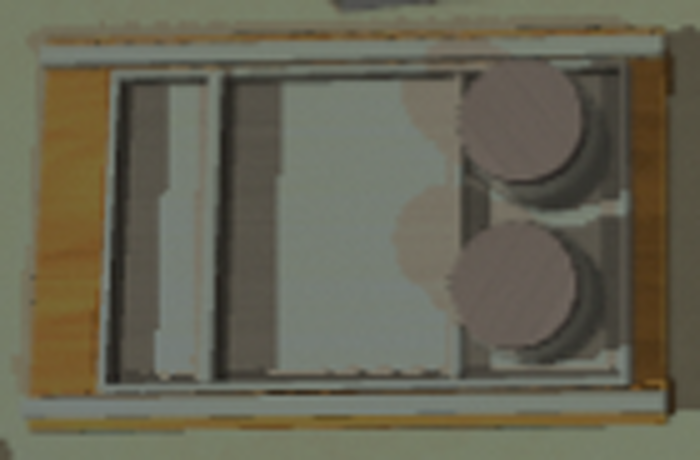

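View pics/b.png

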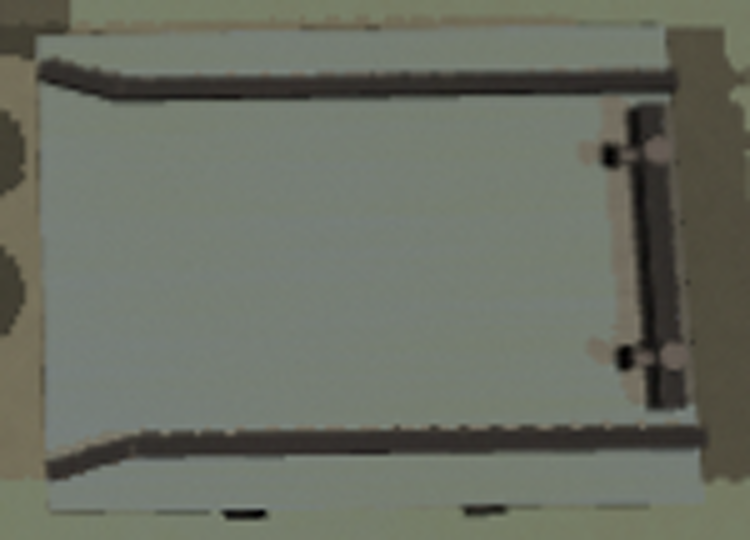

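The first crop shows the tray rim corners at (110,72), (100,388), (628,60) and (630,384), with the divider at (213,70)–(205,380). The second shows the deck's near edge from (38,38) to (48,512), buffer tips at (601,156) and (616,358), and the bar face from (630,108) to (649,408).

```bash
python3 - <<'E'
from h import *
np.set_printoptions(precision=4,suppress=True)
d=load('top')
A=lambda p:(np.array(p)+.5)/5-.5+[105,164]
B=lambda p:(np.array(p)+.5)/5-.5+[275,154]
g=lambda n,p,z:print(n,ray_plane(d,p,z)[:,:2].tolist().__repr__() if 0 else ray_plane(d,p,z)[:,:2].round(4).tolist())
g('rim TL BL TR BR',A([(110,72),(100,388),(628,60),(630,384)]),.084)
g('divider',A([(213,70),(205,380)]),.09)
g('riserfar',A([(665,55),(667,400)]),.065)
g('riser rails ends L/R top inner: up, down',A([(42,66),(662,52),(24,397),(666,390)]),.07)
g('stirrer edge near/far',B([(38,38),(48,512),(664,28),(700,502)]),.06)
g('srails inner',B([(120,98),(670,90),(140,434),(700,430)]),.07)
g('buf tips',B([(601,156),(616,358)]),.073)
g('bar',B([(630,108),(649,408)]),.082)
E
```

```text
rim TL BL TR BR [[0.5758, 0.37], [0.4188, 0.3692], [0.5745, 0.1096], [0.4154, 0.1102]]
divider [[0.5741, 0.3157], [0.4214, 0.3154]]
riserfar [[0.5806, 0.0926], [0.408, 0.094]]
riser rails ends L/R top inner: up, down [[0.583, 0.4108], [0.5811, 0.0937], [0.4157, 0.4127], [0.4127, 0.094]]
stirrer edge near/far [[0.6133, -0.0212], [0.3755, -0.0181], [0.6097, -0.3395], [0.3721, -0.3359]]
srails inner [[0.5788, -0.0607], [0.5753, -0.3358], [0.4118, -0.0636], [0.4065, -0.3352]]
buf tips [[0.5422, -0.2973], [0.4423, -0.2962]]
bar [[0.5643, -0.3106], [0.4173, -0.3071]]
```

Request:
{"method": "carry_out", "body": {"targets": [255,23.5,-22,-5.5,1,255,23.5,-22,-5.5,1,255,23.5,-22,-5.5,1,255,23.5,-22,-5.5,1,255,23.5,-22,-5.5,1,255,23.5,-22,-5.5,1,255,23.5,-22,-5.5,1,255,23.5,-22,-5.5,1,255,23.5,-22,-5.5,1,255,23.5,-22,-5.5,1,255,23.5,-22,-5.5,1,255,23.5,-22,-5.5,1,255,23.5,-22,-5.5,1,255,23.5,-22,-5.5,0.8,255,0,0,0,0,255,0,0,0,0,255,0,0,0,0], "newtons": 60}}

```text
t: 1.8
eef_pos: [0.4962, 0.3468, 0.1542]
tool_rot: [-0.0, 0.005, 1.0, 0.0]
contact_force: [-0.5, 0.3, -0.1]
gripper_width: 0.002
grasp_force: 0.0
```

```bash
python3 - <<'E'
from h import *
print(bot.get_obs())
w=grab('wrist'); print(w['tool_from_camera'].round(3).tolist())
cv2.imwrite('pics/w1.png',w['frame'][:,:,::-1])
E
```

```text
{'t': 1.8, 'q': array([-0.76802962,  0.44486134,  0.07276917,  1.80413867, -0.04117626,
        0.89437365,  0.88473601]), 'joint_vel': array([-0.00974843, -0.00385275, -0.00587859,  0.00063203,  0.00131488,
        0.00133411,  0.00201801]), 'joint_torque': array([ 1.13708932e+00, -5.36074555e+01,  2.84936339e+00, -2.43906140e+01,
        7.37362518e-02,  8.50890210e-03,  2.85048254e-04]), 'eef_pos': array([0.49621609, 0.346754  , 0.15417356]), 'tool_rot': array([-3.92982606e-04,  4.76746173e-03,  9.99988538e-01,  1.99529033e-04]), 'contact_force': array([-0.54663245,  0.32856619, -0.13691155]), 'torque': array([-0.03559287,  0.02733609, -0.04464634]), 'grasp_force': 0.0, 'gripper_width': 0.0015617170289952745}
[[0.0, 0.952, 0.307, 0.08], [1.0, 0.0, -0.0, 0.001], [-0.0, 0.307, -0.952, -0.143], [0.0, 0.0, 0.0, 1.0]]
```

View pics/w1.png

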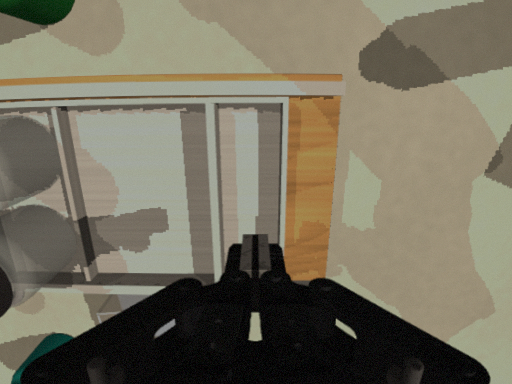

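The wrist view shows the closed fingers at column ~256. The divider's rear edge is at ~(217,190) and the rear wall's inner edge at ~(281,190), so the fingers are over the bay.

```bash
python3 - <<'E'
from h import *
from scipy.spatial.transform import Rotation as R
w=load('wrist'); o=w['obs']; q=o['tool_rot']; T=np.eye(4); T[:3,:3]=R.from_quat([q[1],q[2],q[3],q[0]]).as_matrix(); T[:3,3]=o['eef_pos']; P=T@w['tool_from_camera']
print('divider z.09',ray_plane(w,[(217,110),(219,230)],.09,P)[:,:2].round(4).tolist())
print('rear wall z.084',ray_plane(w,[(283,110),(280,230)],.084,P)[:,:2].round(4).tolist())
print('riser end',ray_plane(w,[(340,105),(328,280)],.06,P)[:,:2].round(4).tolist())
E
```

```text
divider z.09 [[0.4223, 0.3224], [0.5135, 0.3195]]
rear wall z.084 [[0.423, 0.3687], [0.5168, 0.3681]]
riser end [[0.4201, 0.4163], [0.5817, 0.4177]]
```

Request:
{"method": "carry_out", "body": {"targets": [255,0,-2,-10,0,255,0,-2,-10,0,255,0,-1,-10,0,255,0,0,-10,0,255,0,0,-10,0,255,0,0,-10,0,255,0,0,-10,0,255,0,0,-4,0,255,0,0,-4,0,255,0,0,-3,0,255,0,0,0,0,255,0,0,0,0,255,0,0,0,0]}}

```text
t: 3.15
eef_pos: [0.4974, 0.3409, 0.0737]
tool_rot: [0.0, 0.006, 1.0, 0.0]
contact_force: [0.3, -0.2, 0.0]
gripper_width: 0.002
grasp_force: 0.0
```

Request:
{"method": "carry_out", "body": {"targets": [255,0,0,-2,0,255,0,0,-2,0,255,0,0,-2,0,255,0,0,-1,0,255,0,0,-1,0,255,0,0,-0.5,0,255,0,0,0,0,255,0,0,0,0]}}

```text
t: 3.95
eef_pos: [0.4972, 0.3407, 0.0648]
tool_rot: [0.0, 0.005, 1.0, 0.0]
contact_force: [-0.2, 0.0, 0.2]
gripper_width: 0.002
grasp_force: 0.0
```

Request:
{"method": "carry_out", "body": {"targets": [255,0,0,-0.5,0,255,0,0,-0.5,0,255,0,0,0,0,255,0,0,0,0]}}

```text
t: 4.35
eef_pos: [0.4972, 0.3408, 0.0642]
tool_rot: [0.0, 0.005, 1.0, 0.0]
contact_force: [-1.0, -0.3, 5.0]
gripper_width: 0.003
grasp_force: 2.5
```

Request:
{"method": "carry_out", "body": {"targets": [255,0,-1,0,0,255,0,-2,0,0,255,0,-2,0,0,255,0,-2,0,0,255,0,-3,0,0,255,0,-3,0,0,255,0,-3,0,0,255,-0.1,-3,0,0,255,-0.1,-3,0,0,255,-0.1,-3,0,0]}}

```text
t: 5.35
eef_pos: [0.497, 0.3175, 0.0642]
tool_rot: [0.001, 0.005, 1.0, 0.001]
contact_force: [0.1, 5.7, 2.6]
gripper_width: 0.003
grasp_force: 4.5
```

Request:
{"method": "carry_out", "body": {"targets": [255,0,-3,-0.1,0,255,0,-3,-0.1,0,255,0,-3,-0.1,0,255,-0.1,-3,0,0,255,0,-3,0,0,255,0,-3,0,0,255,-0.1,-3,0,0,255,0,-3,0,0,255,0,-3,0,0,255,-0.1,-3,0,0]}}

```text
t: 6.35
eef_pos: [0.497, 0.2881, 0.0641]
tool_rot: [0.001, 0.005, 1.0, 0.002]
contact_force: [0.6, 8.0, 4.5]
gripper_width: 0.001
grasp_force: 5.1
```

Request:
{"method": "carry_out", "body": {"targets": [255,0,-3,0,0,255,-0.1,-3,0,0,255,0,-3,0,0,255,-0.1,-3,0,0,255,0,-3,0,0,255,0,-3,0,0,255,-0.1,-3,0,0,255,0,-3,0,0,255,0,-3,0,0,255,-0.1,-3,0,0]}}

```text
t: 7.35
eef_pos: [0.4967, 0.2581, 0.0642]
tool_rot: [0.001, 0.005, 1.0, 0.002]
contact_force: [-0.1, 8.2, 5.0]
gripper_width: 0.003
grasp_force: 5.2
```

Request:
{"method": "carry_out", "body": {"targets": [255,0,-3,-0.1,0,255,-0.1,-3,0,0,255,0,-3,0,0,255,-0.1,-3,0,0,255,0,-3,0,0,255,0,-3,0,0,255,-0.1,-3,0,0]}}

```text
t: 8.05
eef_pos: [0.4965, 0.2372, 0.0641]
tool_rot: [0.001, 0.005, 1.0, 0.002]
contact_force: [-0.1, 7.6, 4.5]
gripper_width: -0.001
grasp_force: 5.5
```

Request:
{"method": "carry_out", "body": {"targets": [255,0,-3,0,0,255,-0.1,-3,0,0,255,0,-3,0,0,255,-0.1,-3,0,0,255,0,-3,0,0,255,0,-3,0,0,255,-0.1,-3,0,0]}}

```text
t: 8.75
eef_pos: [0.4962, 0.2162, 0.0641]
tool_rot: [0.001, 0.005, 1.0, 0.002]
contact_force: [-0.1, 7.7, 4.8]
gripper_width: -0.0
grasp_force: 5.6
```

Request:
{"method": "carry_out", "body": {"targets": [255,0,-3,0,0,255,-0.1,-3,0,0,255,0,-3,0,0,255,-0.1,-3,0,0,255,0,-3,0,0,255,0,-3,0,0]}}

```text
t: 9.35
eef_pos: [0.4961, 0.1985, 0.0642]
tool_rot: [0.001, 0.005, 1.0, 0.002]
contact_force: [0.3, 8.9, 4.8]
gripper_width: 0.003
grasp_force: 5.9
```

Request:
{"method": "carry_out", "body": {"targets": [255,-0.1,-3,0,0,255,0,-3,0,0,255,0,-3,0,0,255,-0.1,-3,0,0,255,0,-3,0,0,255,-0.1,-3,0,0,255,0,0,0,0]}}

```text
t: 10.05
eef_pos: [0.4958, 0.1796, 0.0641]
tool_rot: [0.001, 0.005, 1.0, 0.001]
contact_force: [-0.1, 6.6, 5.8]
gripper_width: -0.0
grasp_force: 3.8
```

```bash
python3 - <<'E'
from h import *
d=grab('side'); f=d['frame'][:,:,::-1]
cv2.imwrite('pics/s1.png',cv2.resize(f[80:300,160:340],None,fx=2.7,fy=2.7,interpolation=cv2.INTER_CUBIC))
E
```

```text
(no output)
```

View pics/s1.png

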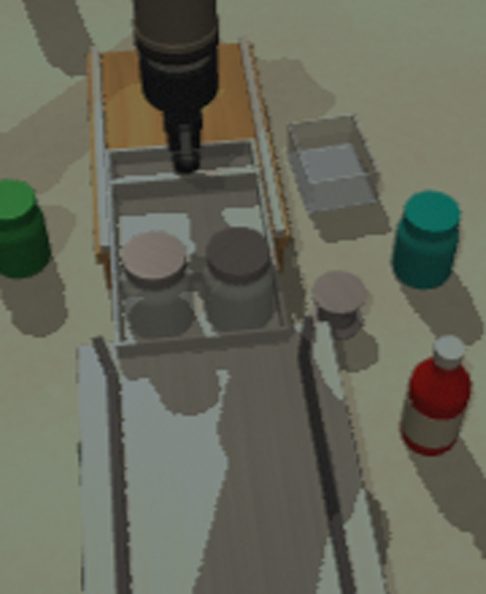

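The side view shows the nose flat on the deck at about (200,345), between the splayed rails, with the jars upright and the tail still on the riser. Pressing is no longer needed.

Request:
{"method": "carry_out", "body": {"targets": [255,0,-3,0,0,255,-0.1,-3,0,0,255,0,-2,0,0,255,0,0,0,0,255,0,1,0.2,0,255,0,1,0.5,0,255,0,1,2,0,255,0,0,3,0,255,0,0,0,0,255,0,0,0,0]}}

```text
t: 11.1
eef_pos: [0.4945, 0.1719, 0.0689]
tool_rot: [-0.0, 0.006, 1.0, -0.0]
contact_force: [-0.8, -0.1, -0.0]
gripper_width: -0.0
grasp_force: 0.0
```

Request:
{"method": "carry_out", "body": {"targets": [255,0,-1,0,0,255,0,-2,0,0,255,-0.1,-2,0,0,255,0,-3,0,0,255,0,-3,0,0,255,-0.1,-3,0,0,255,0,-3,0,0,255,0,-3,0,0,255,-0.1,-3,0,0,255,0,-3,0,0]}}

```text
t: 12.1
eef_pos: [0.4946, 0.1465, 0.0691]
tool_rot: [-0.0, 0.005, 1.0, -0.0]
contact_force: [1.0, 3.6, -2.4]
gripper_width: -0.001
grasp_force: 1.9
```

Request:
{"method": "carry_out", "body": {"targets": [255,0,-2,-0.3,0,255,-0.1,-2,-0.2,0,255,0,-3,0,0,255,0,-3,0,0,255,0,-3,0,0]}}

```text
t: 12.6
eef_pos: [0.495, 0.1343, 0.0689]
tool_rot: [0.0, 0.005, 1.0, 0.0]
contact_force: [0.5, 4.5, -0.6]
gripper_width: 0.002
grasp_force: 2.5
```

Request:
{"method": "carry_out", "body": {"targets": [255,-0.1,-3,0,0,255,0,-3,0,0,255,0,-3,0,0,255,-0.1,-3,0,0,255,0,-3,0,0,255,0,-3,0,0,255,-0.1,-3,0,0,255,0,-3,0,0]}}

```text
t: 13.4
eef_pos: [0.4946, 0.1102, 0.0689]
tool_rot: [0.0, 0.005, 1.0, 0.0]
contact_force: [0.8, 5.0, 0.3]
gripper_width: 0.001
grasp_force: 2.6
```

Request:
{"method": "carry_out", "body": {"targets": [255,-0.1,-3,0,0,255,0,-3,0,0,255,0,-3,0,0,255,-0.1,-3,0,0,255,0,-3,0,0,255,0,-3,0,0,255,-0.1,-3,0,0,255,0,-3,0,0]}}

```text
t: 14.2
eef_pos: [0.4943, 0.0862, 0.0689]
tool_rot: [0.0, 0.005, 1.0, 0.0]
contact_force: [0.5, 5.1, -0.3]
gripper_width: 0.0
grasp_force: 2.7
```

Request:
{"method": "carry_out", "body": {"targets": [255,-0.1,-3,0,0,255,0,-3,0,0,255,0,-3,0,0,255,-0.1,-3,0,0,255,0,-3,0,0,255,0,-3,0,0,255,-0.1,-3,0,0,255,0,-3,0,0]}}

```text
t: 15.0
eef_pos: [0.4939, 0.0623, 0.0689]
tool_rot: [0.0, 0.005, 1.0, 0.0]
contact_force: [1.3, 5.3, -0.3]
gripper_width: -0.001
grasp_force: 2.7
```

Request:
{"method": "carry_out", "body": {"targets": [255,-0.1,-3,0,0,255,0,-3,0,0,255,0,-3,0,0,255,-0.1,-3,0,0,255,0,-3,0,0,255,0,-3,0,0,255,-0.1,-3,0,0,255,0,-3,0,0]}}

```text
t: 15.8
eef_pos: [0.4936, 0.0383, 0.0689]
tool_rot: [0.0, 0.005, 1.0, 0.0]
contact_force: [0.2, 6.3, 0.3]
gripper_width: -0.001
grasp_force: 2.8
```

Request:
{"method": "carry_out", "body": {"targets": [255,-0.1,-3,0,0,255,0,-3,0,0,255,0,-3,0,0,255,-0.1,-3,0,0,255,0,-3,0,0,255,0,-3,0,0,255,-0.1,-3,0,0,255,0,-3,0,0,255,0,-3,0,0,255,-0.1,-3,0,0,255,0,-3,0,0,255,0,-3,0,0]}}

```text
t: 17.0
eef_pos: [0.4931, 0.0024, 0.0689]
tool_rot: [0.0, 0.005, 1.0, 0.0]
contact_force: [0.7, 6.7, 1.6]
gripper_width: 0.001
grasp_force: 3.0
```

Request:
{"method": "carry_out", "body": {"targets": [255,-0.1,-3,0,0,255,0,-3,0,0,255,0,-3,0,0,255,-0.1,-3,0,0,255,0,-3,0,0,255,0,-3,0,0,255,-0.1,-3,0,0,255,0,-3,0,0,255,0,-3,0,0,255,-0.1,-3,0,0,255,0,-3,0,0,255,0,-3,0,0]}}

```text
t: 18.2
eef_pos: [0.4926, -0.0335, 0.0689]
tool_rot: [-0.0, 0.005, 1.0, 0.0]
contact_force: [0.8, 6.8, 0.8]
gripper_width: -0.0
grasp_force: 3.2
```

Request:
{"method": "carry_out", "body": {"targets": [255,-0.1,-3,0,0,255,0,-3,0,0,255,0,-3,0,0,255,-0.1,-3,0,0,255,0,-3,0,0,255,0,-3,0,0,255,-0.1,-3,0,0]}}

```text
t: 18.9
eef_pos: [0.4923, -0.0544, 0.0689]
tool_rot: [-0.0, 0.005, 1.0, 0.001]
contact_force: [-0.3, 5.8, 2.3]
gripper_width: 0.002
grasp_force: 3.2
```

Request:
{"method": "carry_out", "body": {"targets": [255,0,-2,0,0,255,0,-2,0,0,255,-0.1,-1,0,0,255,0,-1,0,0,255,0,-1,0,0,255,0,-1,0,0,255,0,-1,0,0,255,0,-1,0,0]}}

```text
t: 19.7
eef_pos: [0.4921, -0.0643, 0.0689]
tool_rot: [-0.0, 0.005, 1.0, 0.001]
contact_force: [-0.0, 6.9, 1.7]
gripper_width: -0.003
grasp_force: 3.4
```

Request:
{"method": "carry_out", "body": {"targets": [255,0,-1,0,0,255,0,-1,0,0,255,0,-1,0,0,255,-0.1,-1,0,0]}}

```text
t: 20.1
eef_pos: [0.4921, -0.0683, 0.0689]
tool_rot: [-0.0, 0.005, 1.0, 0.001]
contact_force: [-0.4, 7.3, 2.6]
gripper_width: 0.0
grasp_force: 3.3
```

Request:
{"method": "carry_out", "body": {"targets": [255,0,-1,0,0,255,0,-1,0,0,255,0,-1,0,0]}}

```text
t: 20.4
eef_pos: [0.492, -0.0713, 0.0689]
tool_rot: [-0.0, 0.005, 1.0, 0.001]
contact_force: [0.4, 5.9, 3.1]
gripper_width: 0.001
grasp_force: 3.4
```

Request:
{"method": "carry_out", "body": {"targets": [255,0,-0.7,0,0,255,0,-0.7,0,0,255,0,-0.6,0,0,255,0,-0.5,0,0,255,0,-0.5,0,0]}}

```text
t: 20.9
eef_pos: [0.492, -0.0742, 0.0689]
tool_rot: [-0.0, 0.005, 1.0, 0.001]
contact_force: [0.3, 6.8, 2.1]
gripper_width: -0.0
grasp_force: 3.4
```

Request:
{"method": "carry_out", "body": {"targets": [255,0,-0.5,0,0,255,0,-0.5,0,0,255,0,-0.5,0,0]}}

```text
t: 21.2
eef_pos: [0.492, -0.0757, 0.0689]
tool_rot: [-0.0, 0.005, 1.0, 0.001]
contact_force: [-0.9, 6.3, 2.6]
gripper_width: -0.002
grasp_force: 3.4
```

Request:
{"method": "carry_out", "body": {"targets": [255,0,-0.5,0,0,255,0,-0.5,0,0,255,0,-0.5,0,0]}}

```text
t: 21.5
eef_pos: [0.492, -0.0761, 0.0689]
tool_rot: [-0.0, 0.005, 1.0, 0.001]
contact_force: [-0.6, 10.4, 2.9]
gripper_width: 0.003
grasp_force: 5.5
```

Request:
{"method": "carry_out", "body": {"targets": [255,0,-0.4,0,0,255,0,0,0,0,255,0,0,0,0,255,0,0,0,0]}}

```text
t: 21.9
eef_pos: [0.492, -0.0761, 0.0689]
tool_rot: [-0.0, 0.004, 1.0, 0.001]
contact_force: [-0.5, 10.0, 3.6]
gripper_width: 0.004
grasp_force: 5.5
```

Request:
{"method": "carry_out", "body": {"targets": [255,0,-0.4,0,0,255,0,-0.3,0,0,255,0,0,0,0,255,0,0,0,0,255,0,0,0,0]}}

```text
t: 22.4
eef_pos: [0.492, -0.0762, 0.0689]
tool_rot: [-0.0, 0.004, 1.0, 0.002]
contact_force: [-1.5, 12.6, 2.8]
gripper_width: -0.004
grasp_force: 6.4
```

Request:
{"method": "carry_out", "body": {"targets": [255,0,0,0,0,255,0,1,0,0,255,0,1,0,0,255,0,2,0,0,255,0,3,0,0,255,0,3,0,0,255,0,0,2,0,255,0,0,5,0,255,0,0,10,0,255,0,0,15,0,255,0,0,25,0,255,0,0,35,0,255,0,30,35,0,255,0,45,20,0,255,0,45,0,0,255,0,45,0,0,255,0,45,0,0,255,0,45,0,0,255,0,0,0,0]}}

```text
t: 24.3
eef_pos: [0.4912, 0.193, 0.2167]
tool_rot: [0.001, 0.001, 1.0, 0.002]
contact_force: [0.0, -1.0, 0.3]
gripper_width: 0.005
grasp_force: 0.0
```

```bash
python3 - <<'E'
from h import *
d=grab('top'); f=d['frame'][:,:,::-1]
cv2.imwrite('pics/t2.png',cv2.resize(f[100:262,240:425],None,fx=3.7,fy=3.7,interpolation=cv2.INTER_CUBIC))
E
```

```text
(no output)
```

View pics/t2.png

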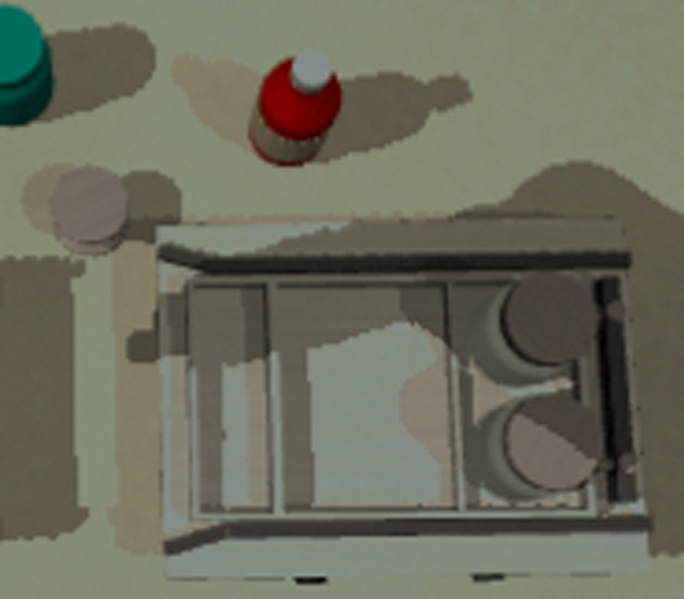

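The tray lies home between the rails with its tail on the deck, rear rim at (189,284)–(195,514). Both jars are upright in the front bay and the spool and flask are where they were. A quick check of squareness and position before handing in.

```bash
python3 - <<'E'
from h import *
d=load('top'); B=lambda p:(np.array(p)+.5)/3.7-.5+[240,100]
for n,p,z in (('rear rim',[(189,284),(195,514)],.084),('deck edge',[(157,228),(166,578)],.06),('ridge',[(447,284),(462,510)],.078),('bar',[(597,282),(609,500)],.082)):
    r=ray_plane(d,B(p),z)[:,:2]; v=r[1]-r[0]; print(n,r.round(4).tolist(),'ang',round(float(np.arctan2(v[1],-v[0])),4))
E
```

```text
rear rim [[0.5683, -0.0398], [0.4163, -0.038]] ang 0.0118
deck edge [[0.6132, -0.0209], [0.3759, -0.0189]] ang 0.0084
ridge [[0.5648, -0.2125], [0.4147, -0.212]] ang 0.0034
bar [[0.5626, -0.3115], [0.4184, -0.3068]] ang 0.0325
```

```bash
python3 -c "
from h import *
print(bot.hand_in())"
```

```text
the job is handed in; nothing more can be done
None
```

I slid the tray across the gap until it stopped against the buffers, pressed it there with a push of about 12.6 N, let go and handed the job in; hand-in returned no verdict. The last picture showed the tray wholly on the stirrer's deck, with both jars upright in the front bay and the spool and flask in place. The tub was outside that crop.

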